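# Lock the plate-gap screw of a sandwich press

## Robot

A 6-joint arm with a two-finger parallel gripper is mounted at the origin on the work surface. World frame = base frame: x ahead of the robot, y to its left, z up, the work surface at z = 0. Lengths are in m, angles in rad, forces in N, time in s.
With the tool pointing down it reaches from about 0.275 to 0.75 m from the base axis. Payload 10.2 kg.
Tool frame: the origin (TCP) lies at the very end of the fingers, on their centre line; the grasp point (between the pads) lies 19 mm behind it (tcp_to_grasp is the distance from the TCP to the grasp point, in m); z points along the fingers, y is the direction in which the jaws open and shut (so a half turn about z gives the same grasp; the last joint's range is limited). The gripper opens to 88 mm and grips with 3 to 60 N. Pads are 18 mm wide; open, the fingers measure 123 mm over their backs; the gripper's body (75 mm by 187 mm) begins 45 mm behind the grasp point.
Start: joints at [0.936, 0.313, 1.498, -0, 1.331, -0.223], TCP at [0.21, 0.481, 0.239] pointing down, gripper open.
Joint ranges: [-2.94, 2.94], [-0.97, 2.17], [0.19, 2.56], [-1.23, 4.37], [0.02, 3.11], [-2.88, 2.88]. Speed limits (rad/s): [2.39, 2.39, 3.01, 3.14, 3.14, 3.14].

## Interface

Orientations are given as a unit quaternion [w, x, y, z].
In Python, from station import get_state, grab_frame, job_done, tcp_to_grasp gives the robot as it stands.
- The arm moves only by the tool play_rows, never from a script. Its argument "moves" is a list that holds one entry, the list of rows, each a list of 7 numbers: the shift along the tool's x, y, z in m, then the turn, a rotation vector about the tool's x, y, z in degrees, then the opening, from 0 (shut) to 1 (fully open). In form: [[[x, y, z, rx, ry, rz, claw], ...]]. A call has 1 to 5 rows; each row shifts and turns the commanded pose from where the row before left it, along the tool's axes as they then stand; what a row does not reach is not made up. A row lasts 1/12 s, in which the tool goes at most 41.7 mm and 7.16 degrees, less where a joint would pass 70% of its speed; a pose out of reach is approached as far as the arm can. A call is refused whole if a number of a shift passes 0.0417 or a number of a turn 7.16, either way. A call with a gripper value outside its range is refused whole. The fingers move at their own pace and stop on an object; the grip force is fixed at half the most. Time passes only in rows, so rows that do not move let the fingers close. It gives the time, the measured TCP pose, the force and the opening at its end, in the units of the state.
- get_state(): the state, without advancing time (a new reading comes with each control period).
- grab_frame(name): name is "scene" or "top"; returns a dict with "img" (420x560x3 uint8, red, green, blue), "fx", "fy", "cx", "cy" (pixels), "k1" (the pictures are not rectified: a ray, as slopes to the right and down, at radius r is drawn at 1 + k1 r^2 times it, then the intrinsics apply), "world_from_camera" (4x4, takes a point from camera to world coordinates). Camera axes: x right, y down, z forward; pixel columns grow to the right and rows downward; lengths in m; the calibration is good to about 2 mm. A picture is of the moment at which its call begins. There is no depth.
- job_done(): hands the job in, once; it reports no verdict.
The state is a dict: "time_s": time; "joint_pos": joint angles; "qvel": joint speeds; "joint_efforts": joint torques, N m; "tcp_pos": TCP position; "tool_rot": TCP orientation; "ft_force": force on the tool from outside, world axes, zero at the start; "moment": the same for the moment, N m; "grip_width": opening from 0.0 (shut) to 1.0 (fully open).
Only numpy, scipy, OpenCV 4.12 (cv2) and the standard library are available. Lean on these libraries where they do the work, as an engineer would, in place of code of your own. Each camera call takes 0.05 s, during which the arm holds its last target. There are 200 camera calls.

## Task

The plate gap of the sandwich press is set by the brass adjusting screw on its side ledge and has to be locked. Fit the loose holding key fully home on the screw's square head, its arm on the press side with its tail on the near side of the black stop post, then swing the red-handled lever of the jam nut clockwise (seen from above) until the key's tail is held against the post and the nut is firmly tight, about 10 newtons at the red handle and never more than 18. Let go without pushing the lever back, leave the key on the screw, and do not disturb the other things on the counter.

Things in the scene. Friction and masses are not known exactly. Their poses are not given: they have to be found in the camera images.
- press: Stainless sandwich press, fixed. Origin on the counter straight below the screw's axis; z up, +y towards the press housing, -x its near (operator) side. A level ledge (top at z = 45 mm, x -120 to 120, y -70 to 130 mm) carries the screw; the housing begins at y = 130 mm (x -90 to 210 mm) and is 150 mm high
- stop_post: Black upright stop post on the ledge, 14 mm diameter, 52 mm tall, fixed; origin at its foot, at x = 16, y = 105 mm in the press's frame. The key's tail must come to bear on its -x side, which happens when the key's arm lies along the press's +y axis
- gap_screw (a joint): Angle (rad) of the brass adjusting screw, clockwise from above positive; at 0 its head is in line with the press's axes. Starts at -0.35 to -0.15, so a key fitted then clears the post. Turns with 0.12 N m, stays where left; turning the nut either way (0.2 N m) drags it along until a key's tail bears on the post, which is right: about 0.05 to 0.2
- screw_seat (a point): On the screw's axis, on the brass flange (68 mm diameter) on which a fitted key rests, 71 mm above the counter; turns with the screw: its y axis is where a fitted key's arm points, x and y square to the flats. Above it the square head, 30 mm across flats, 16 mm high, then a cone 10 mm high, 30 mm wide at its foot, 16 mm at its top
- holding_key: Loose flat key, about 0.28 kg, 12 mm thick, centre of mass at y = 20 mm. Origin at the centre of its square socket (33 mm opening right through, 53 mm outside), on the underside; z up. An arm 18 mm wide runs along +y to 118 mm (the tail). Upright blue grip on the arm, 16 mm wide (x), 40 mm long (y), centred at y = 52 mm, z 12 to 52 mm. About 0.1 rad of play on the head
- lock_lever: Spring-steel lever of the dark hexagonal jam nut, on the side away from the housing, turning about the screw's axis 6 to 14 mm above the ledge; origin on that axis at ledge height, x axis along the lever, z up. The nut turns with 2 to 3 N at the handle, first taking screw and key along to the post, then seats after 0.5 to 0.9 rad more (not measurable beforehand)
- lever_handle (a point): Centre of the top of the upright red handle (18 mm diameter, 6 to 61 mm above the ledge), 106 mm above the counter, 80 mm from the screw's axis. Once the nut has seated the lever bends elastically, 1.3 mm at the handle per newton there, and springs straight when let go (nut stays; 1.5 N the other way would loosen it). Tight is 10 N across the lever; under 7 N is loose, over 18 N does damage
- sauce_bottle: Red squeeze bottle, 66 mm diameter, 195 mm tall, bystander; origin under its centre
- bowl_stack: Stack of white bowls, 116 mm diameter, 77 mm tall, bystander; origin under its centre
- parts_tray: White open tray 120 x 100 x 30 mm, bystander; origin under its centre
- spare_nut: Dark spare nut, 34 mm diameter, 14 mm high, lying in the tray, bystander; origin under its centre
- salt_jar: White jar with a steel cap, 48 mm diameter, 85 mm tall, bystander; origin under its centre
- cup: White cup, 76 mm diameter, 60 mm tall, bystander; origin under its centre
- key_tail (a point): Centre line of the key's arm near its tail, on the underside, at y = 105 mm in the key's frame
Not all that is in view belongs to the job. Of the things shaped like the holding_key, the dark steel one is meant.

How it is judged:
On the way, in this order (a step that is already met when the one before it is completed fails the run):
1. the holding key sits fully home on the screw's square head, arm on the press side, let go (horizontal distance between holding_key and screw_seat below 0.006 m and z of holding_key in the frame of screw_seat between -0.004 and 0.003 m and angle between holding_key's own z axis and vertical below 0.08 rad and horizontal distance between key_tail and stop_post below 0.075 m and contact force between the fingers and holding_key below 0.5 N), for 0.2 s.
2. with the lever alone, the jam nut is tightened so that the key's tail bears on the post with at least 4 N (7 N at the handle) (contact force between holding_key and stop_post above 4 N and contact force between any of the fingers, the arm and lock_lever above 3 N and contact force between each of the arm, the fingers and holding_key below 0.5 N), for 0.2 s.
At the end, for the whole second after the job is handed in: Key still fully home on the square head (within 6 mm sideways, 3 mm in height, level, at rest), tail within 30 mm of the post's axis; screw angle between -0.05 and 0.3 rad; lever handle at x below -3 mm in the press's frame, where every tightened nut leaves it (horizontal distance between holding_key and screw_seat below 0.006 m and z of holding_key in the frame of screw_seat below 0.003 m and angle between holding_key's own z axis and vertical below 0.08 rad and horizontal distance between key_tail and stop_post below 0.03 m and value of joint gap_screw between -0.05 and 0.3 rad and x of lever_handle in the frame of press below -0.003 m and linear speed of holding_key below 0.02 m/s); the robot touches nothing.
It fails at once if the nut is overtightened (more than 14.5 N between the key's tail and the post, which is 19 to 20 N at the handle) (contact force between holding_key and stop_post above 14.5 N).
It fails at once if the screw's setting is lost (turned beyond 0.4 rad) (value of joint gap_screw above 0.4 rad).
It fails at once if a bystander is moved by more than 30 mm (distance of any of sauce_bottle, bowl_stack, parts_tray, spare_nut, salt_jar, cup from where it was at the start of the episode above 0.03 m).
It also fails if it takes over 72 s, if anything falls off the work surface, if the arm or the gripper's body presses on something with over 40 N, if the wrist force passes 120 N, or if a joint passes its speed limit or range.

## Working session

There is one attempt and no reset: what is moved stays moved. The work goes in short steps, Python scripts to look and compute and a tool call to move; the robot and the scene stay as the last step left them, time stands still between calls to the robot, and variables do not carry over. Pictures are saved under pics/ and viewed, about 8 in all and at most 12, crops included, and the job is handed in when it is done.

Besides the shell and the picture viewer there is one more tool, called after ">>>" as name(argument=value, ...), one argument or row to a line, values as JSON. play_rows: Moves the arm, as the interface text tells. Its arguments: {"type":"object","properties":{"moves":{"type":"array"}},"required":["moves"]}

```bash
mkdir -p pics
python3 - <<'E'
from station import *
import cv2,numpy as np,pickle
print(get_state(), tcp_to_grasp)
for n in("scene","top"):
    f=grab_frame(n); pickle.dump(f,open(f"{n}0.pkl","wb"))
    print(n,{k:v for k,v in f.items() if k!="img"})
    cv2.imwrite(f"pics/{n}0.png",cv2.resize(f["img"][:,:,::-1],(800,600),interpolation=cv2.INTER_CUBIC))
E
```

```text
{'time_s': 0.0, 'joint_pos': array([ 9.35610337e-01,  3.13421770e-01,  1.49842843e+00, -4.97001504e-06,
        1.33102897e+00, -2.23440007e-01]), 'qvel': array([ 0.00199875, -0.00050497, -0.00106478,  0.00069305, -0.00109487,
        0.00157046]), 'joint_efforts': array([-4.93477619e-04, -4.02216411e+01, -2.52262813e+01,  6.94234064e-02,
        3.53467267e-02, -1.39332851e-04]), 'tcp_pos': array([0.20998803, 0.48089998, 0.23817878]), 'tool_rot': array([-2.65559133e-04,  2.04421172e-01,  9.78882818e-01, -5.85888032e-04]), 'ft_force': array([-0.51212166, -0.460728  ,  0.89627243]), 'moment': array([ 0.0299806 , -0.03994764,  0.01102838]), 'grip_width': 1.0028122234655827} 0.0187
scene {'fx': 528.6105835342528, 'fy': 528.6105835342528, 'cx': 281.2041406702129, 'cy': 204.62289357185603, 'k1': 0.024531855159278776, 'world_from_camera': array([[-0.03685369,  0.79223123, -0.60910712,  1.14032826],
       [ 0.99931091,  0.02652237, -0.0259666 , -0.08047479],
       [-0.00441659, -0.60964436, -0.79266276,  0.98934283],
       [ 0.        ,  0.        ,  0.        ,  1.        ]])}
top {'fx': 541.7608788016673, 'fy': 541.7608788016673, 'cx': 275.4375459545899, 'cy': 204.17496840219178, 'k1': -0.2172282176916897, 'world_from_camera': array([[ 1.18308575e-03, -9.84242418e-01,  1.76820426e-01,
         2.55472416e-01],
       [-9.99992336e-01, -5.04535840e-04,  3.88241970e-03,
        -1.38578232e-01],
       [-3.73202991e-03, -1.76823664e-01, -9.84235472e-01,
         1.27257609e+00],
       [ 0.00000000e+00,  0.00000000e+00,  0.00000000e+00,
         1.00000000e+00]])}
```

View pics/top0.png

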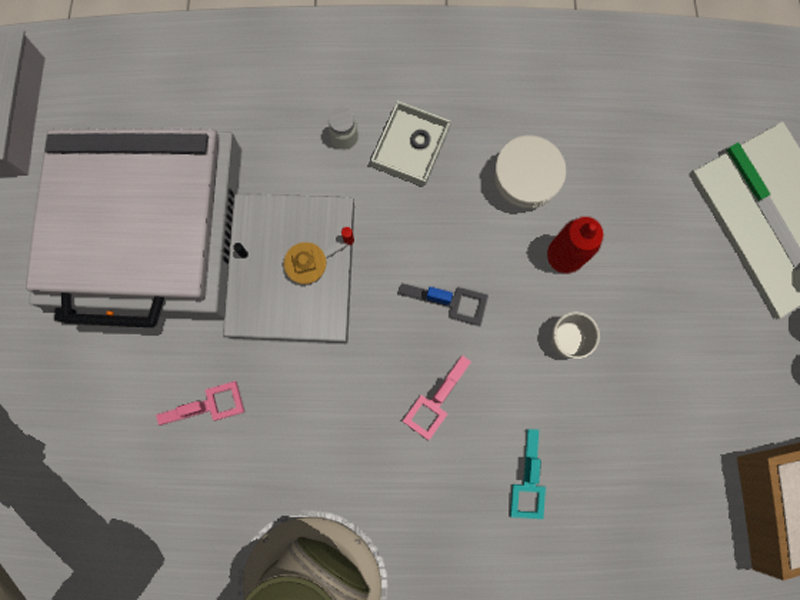

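View pics/scene0.png

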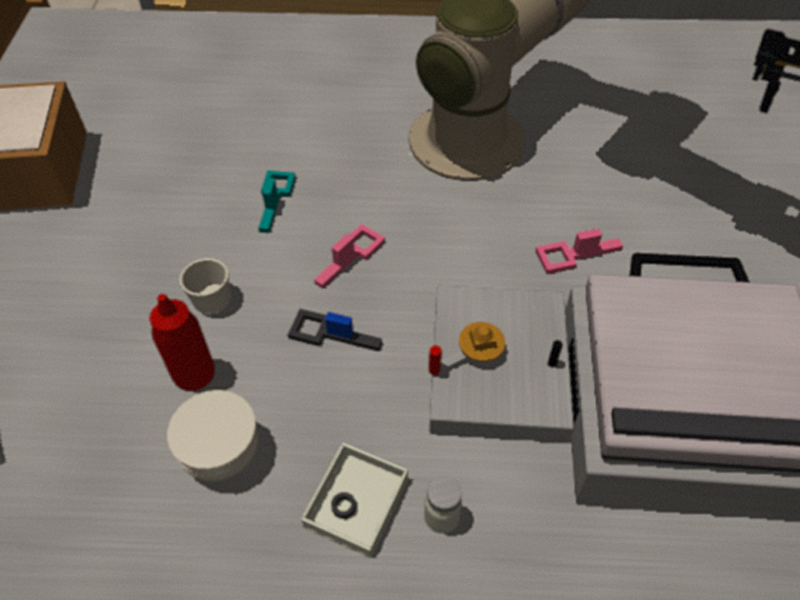

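The top view shows the screw at about (304,262), the red handle at (347,236) and the stop post at (240,250). There are four key-shaped things: dark steel with blue grip (440,297), pink (200,402), pink (437,398) and teal (530,475). The dark one fits the description, so I'll confirm it in a crop.

```bash
cat > h.py <<'E'
import numpy as np,cv2
from scipy.optimize import least_squares
def cam(f):
    T=f["world_from_camera"];K=np.array([[f["fx"],0,f["cx"]],[0,f["fy"],f["cy"]],[0,0,1.]])
    R=T[:3,:3].T; return K,np.array([f["k1"],0,0,0,0.]),R,-R@T[:3,3],T
def proj(f,P):
    K,D,R,t,T=cam(f); return cv2.projectPoints(np.float64(P).reshape(-1,1,3),cv2.Rodrigues(R)[0],t,K,D)[0].reshape(-1,2)
def unproj(f,uv,z):
    K,D,R,t,T=cam(f); n=cv2.undistortPoints(np.float64(uv).reshape(-1,1,2),K,D).reshape(-1,2)
    d=np.c_[n,np.ones(len(n))]@T[:3,:3].T; o=T[:3,3]
    return o+d*((z-o[2])/d[:,2])[:,None]
def crop(f,x0,y0,w,h,s,name):
    c=f["img"][y0:y0+h,x0:x0+w,::-1]; cv2.imwrite(name,cv2.resize(c,None,fx=s,fy=s,interpolation=cv2.INTER_CUBIC))
E
python3 - <<'E'
from h import *
import pickle
a=pickle.load(open("top0.pkl","rb"));b=pickle.load(open("scene0.pkl","rb"))
c1=cv2.resize(a["img"][130:240,150:350,::-1],None,fx=4,fy=4,interpolation=cv2.INTER_CUBIC)
c2=cv2.resize(b["img"][192:307,195:405,::-1],(800,438),interpolation=cv2.INTER_CUBIC)
cv2.imwrite("pics/c1.png",c1)
c2=cv2.resize(b["img"][205:280,195:405,::-1],None,fx=3.8,fy=3.8,interpolation=cv2.INTER_CUBIC);cv2.imwrite("pics/c2.png",c2)
for n,f in(("top",a),("scene",b)):
    hsv=cv2.cvtColor(f["img"],cv2.COLOR_RGB2HSV)
    for nm,lo,hi in(("blue",(110,120,60),(125,255,255)),("brass",(12,120,80),(25,255,255)),("red",(0,180,90),(4,255,255))):
        m=cv2.inRange(hsv,lo,hi);k,l,s,c=cv2.connectedComponentsWithStats(m)
        print(n,nm,[(s[i].tolist(),c[i].round(2).tolist()) for i in range(1,k) if s[i][4]>12])
E
```

```text
top blue []
top brass [([199, 170, 29, 29, 668], [213.0, 183.85]), ([75, 217, 5, 4, 14], [76.57, 218.86]), ([537, 315, 23, 91, 633], [546.85, 356.45])]
top red [([398, 152, 24, 26, 385], [410.08, 163.87]), ([239, 159, 8, 8, 46], [242.5, 162.35])]
scene blue [([227, 219, 19, 9, 85], [236.25, 222.99])]
scene brass [([18, 0, 12, 2, 21], [23.71, 0.43]), ([108, 0, 23, 6, 104], [119.76, 1.84]), ([0, 57, 45, 54, 495], [28.07, 87.1]), ([321, 225, 33, 28, 653], [336.74, 238.51])]
scene red [([105, 206, 27, 26, 372], [117.79, 221.02]), ([301, 242, 8, 7, 46], [304.35, 245.43])]
```

View pics/c1.png

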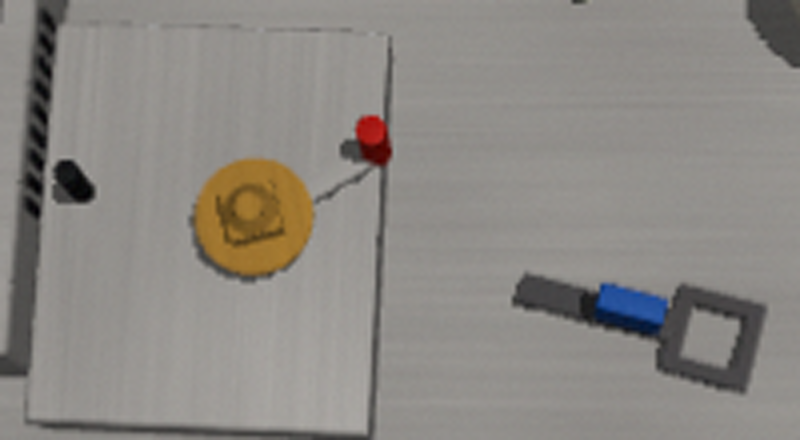

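View pics/c2.png

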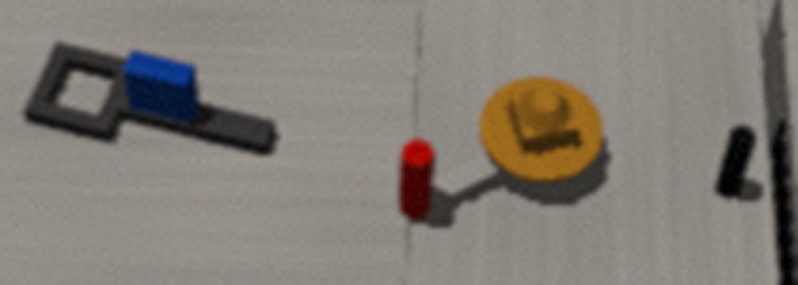

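```bash
cat > m.py <<'E'
from h import *
import pickle
a=pickle.load(open("top0.pkl","rb"));b=pickle.load(open("scene0.pkl","rb"))
A=lambda p:(np.array(p,float)+.5)/4-.5+[150,130]
B=lambda p:(np.array(p,float)+.5)/3.8-.5+[195,205]
def rt(p,P,z0=0): 
    x,y,t=p[:3];P=np.array(P,float);c,s=np.cos(t),np.sin(t)
    return np.c_[x+c*P[:,0]-s*P[:,1],y+s*P[:,0]+c*P[:,1],P[:,2]+z0]
def fit(P,ua,ub,g):
    # ua/ub : dict idx->crop pixel
    f=lambda p:np.r_[(proj(a,rt(p,P))[list(ua)]-A(list(ua.values()))).ravel(),(proj(b,rt(p,P))[list(ub)]-B(list(ub.values()))).ravel() if ub else []]
    r=least_squares(f,g,loss="soft_l1");print(r.x.round(4),"res",r.fun.round(1));return r.x
# key
h=.0265
P=[(-h,-h,.012),(h,-h,.012),(h,h,.012),(-h,h,.012),(9,118,12),(-9,118,12),(8,72,52),(-8,72,52),(8,32,52),(-8,32,52)]
P=np.array(P,float);P[4:]/=1000
print("key");fit(P,{1:(767,302),0:(744,392),2:(683,283),4:(528,272),5:(513,301),6:(604,284),7:(597,312),8:(668,301),9:(664,331)},{1:(26,117),0:(60,44),2:(110,137),4:(272,150)},[.3,-.2,0.])
# press
Q=np.array([(120,-70,45),(-120,-70,45),(0,0,71),(16,105,97),(16,105,45)])/1000.
print("press");pp=fit(Q,{0:(391,36),1:(370,436),2:(254,217),3:(66,170)},{2:(543,128),3:(742,130),4:(730,190)},[.3,0,0])
for n,f,C,p,z in(("flange",a,A,(254,217),.071),("flange",b,B,(543,128),.071),("handle",a,A,(371,131),.106),("handle",b,B,(418,150),.106),("post",a,A,(66,170),.097),("post",b,B,(742,132),.097)):
    print(n,unproj(f,C(p)[None],z).round(4))
e=unproj(a,A([(226,244),(285,232)]),.087 );d=e[1]-e[0];print("head edge len",np.linalg.norm(d),"yaw",np.arctan2(d[0],-d[1]))
e=unproj(b,B([(524,151),(579,138)]),.071 );d=e[1]-e[0];print(d,"yaw",np.arctan2(-d[0],d[1]))
E
python3 m.py
```

```text
key
[ 0.4591 -0.2571 -0.2514] res [-0.2  0.7  0.4 -0.4 -0.9 -0.1 -1.4  0.2  0.5  0.2 -0.9 -0.7 -0.9 -1.1
 -0.  -0.7 -0.7 -1.5 -0.7 -1.4 -1.  -0.5 -0.6 -1.2 -1.5 -1.2]
press
[ 0.5184  0.0087 -0.0409] res [-0.4 -0.8 -0.7  0.2 -0.2 -0.1 -0.3  0.5 -0.8 -0.4 -0.1  1.7 -0.8 -0.3]
flange [[0.5182 0.0081 0.071 ]]
flange [[0.5194 0.0102 0.071 ]]
handle [[ 0.5595 -0.0603  0.106 ]]
handle [[ 0.5592 -0.0591  0.106 ]]
post [[0.5399 0.1124 0.097 ]]
post [[0.5359 0.1133 0.097 ]]
head edge len 0.033824410527619704 yaw 0.20356249959213119
[-9.52839575e-03  3.02389111e-02  1.11022302e-16] yaw 0.3052552502149986
```

```bash
cat > plan.py <<'E'
import sys,numpy as np
from station import get_state
from scipy.spatial.transform import Rotation as R
def yaw(s):
    w,x,y,z=s["tool_rot"];m=R.from_quat([x,y,z,w]).as_matrix();return np.arctan2(m[1,1],m[0,1]),m
def plan(p1,psi1,n,claw,p0=None,psi0=None):
    s=get_state()
    if p0 is None:p0=s["tcp_pos"]
    if psi0 is None:psi0=yaw(s)[0]
    p=np.array(p0,float);psi=psi0;out=[]
    for i in range(n):
        q=p0+(np.array(p1)-p0)*(i+1)/n
        d=q-p;c,si=np.cos(psi),np.sin(psi)
        sh=np.round([-si*d[0]+c*d[1],c*d[0]+si*d[1],-d[2]],4)
        t=np.round(-np.degrees(psi0+(psi1-psi0)*(i+1)/n-psi),2)
        p=p+sh[0]*np.array([-si,c,0])+sh[1]*np.array([c,si,0])-sh[2]*np.array([0,0,1])
        psi-=np.radians(t);out.append([*sh.tolist(),0,0,float(t),claw])
    for k in range(0,n,5):print([out[k:k+5]])
    return p,psi
E
python3 - <<'E'
from plan import *
from h import *
import pickle
p,s=plan([.470,-.213,.14],-.2514,19,1); print()
plan([.470,-.213,.021],-.2514,4,1,p,s)
a=pickle.load(open("top0.pkl","rb"));b=pickle.load(open("scene0.pkl","rb"))
i=[cv2.resize(f["img"][y-19:y+19,x-19:x+19,::-1],(398,398),interpolation=cv2.INTER_CUBIC) for f,x,y in((a,213,183),(b,337,238))]
cv2.imwrite("pics/head.png",np.hstack(i))
E
```

```text
[[[-0.0272, -0.028, 0.0052, 0, 0, 4.25, 1], [-0.0291, -0.0259, 0.0051, 0, 0, 4.26, 1], [-0.031, -0.0237, 0.0052, 0, 0, 4.25, 1], [-0.0327, -0.0213, 0.0052, 0, 0, 4.25, 1], [-0.0341, -0.0188, 0.0052, 0, 0, 4.26, 1]]]
[[[-0.0355, -0.0162, 0.0051, 0, 0, 4.25, 1], [-0.0366, -0.0136, 0.0052, 0, 0, 4.25, 1], [-0.0374, -0.0108, 0.0052, 0, 0, 4.25, 1], [-0.0382, -0.008, 0.0051, 0, 0, 4.26, 1], [-0.0387, -0.0052, 0.0052, 0, 0, 4.25, 1]]]
[[[-0.0389, -0.0022, 0.0052, 0, 0, 4.25, 1], [-0.039, 0.0006, 0.0051, 0, 0, 4.26, 1], [-0.0388, 0.0035, 0.0052, 0, 0, 4.25, 1], [-0.0385, 0.0064, 0.0052, 0, 0, 4.25, 1], [-0.0379, 0.0092, 0.0052, 0, 0, 4.26, 1]]]
[[[-0.0371, 0.012, 0.0051, 0, 0, 4.25, 1], [-0.0361, 0.0148, 0.0052, 0, 0, 4.25, 1], [-0.035, 0.0173, 0.0052, 0, 0, 4.26, 1], [-0.0335, 0.0199, 0.0051, 0, 0, 4.25, 1]]]

[[[0.0, 0.0, 0.0298, 0, 0, -0.0, 1], [0.0, 0.0, 0.0297, 0, 0, -0.0, 1], [0.0, 0.0, 0.0298, 0, 0, -0.0, 1], [0.0, 0.0, 0.0297, 0, 0, -0.0, 1]]]
```

View pics/head.png

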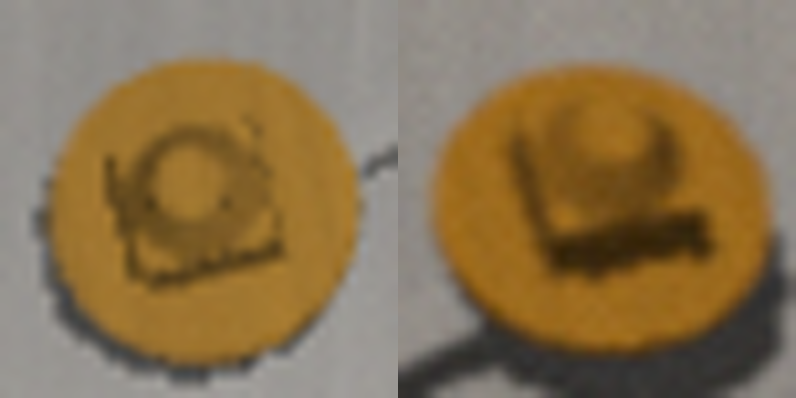

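The crops confirm the dark steel key with the blue grip (grip at 632,308 in c1). The screw head yaw is about +0.21 rad in the world frame. Next, go to the key.

>>> play_rows(
  moves=[
    [[-0.0272,-0.028,0.0052,0,0,4.25,1],[-0.0291,-0.0259,0.0051,0,0,4.25,1],[-0.031,-0.0237,0.0052,0,0,4.25,1],[-0.0327,-0.0213,0.0052,0,0,4.25,1],[-0.0341,-0.0188,0.0052,0,0,4.25,1]],
  ],
)

```text
time_s: 0.52
tcp_pos: [0.2785, 0.2968, 0.2124]
tool_rot: [-0.0, 0.383, 0.924, -0.0]
ft_force: [0.4, -0.1, -0.2]
grip_width: 1.0
```

>>> play_rows(
  moves=[
    [[-0.0355,-0.0162,0.0051,0,0,4.25,1],[-0.0366,-0.0136,0.0052,0,0,4.25,1],[-0.0374,-0.0108,0.0052,0,0,4.25,1],[-0.0382,-0.008,0.0051,0,0,4.25,1],[-0.0387,-0.0052,0.0052,0,0,4.25,1]],
  ],
)

```text
time_s: 0.93
tcp_pos: [0.3471, 0.1141, 0.1868]
tool_rot: [0.0, 0.547, 0.837, 0.0]
ft_force: [1.7, -0.2, -0.0]
grip_width: 0.999
```

>>> play_rows(
  moves=[
    [[-0.0389,-0.0022,0.0052,0,0,4.25,1],[-0.039,0.0006,0.0051,0,0,4.25,1],[-0.0388,0.0035,0.0052,0,0,4.25,1],[-0.0385,0.0064,0.0052,0,0,4.25,1],[-0.0379,0.0092,0.0052,0,0,4.25,1]],
  ],
)

```text
time_s: 1.35
tcp_pos: [0.4157, -0.0687, 0.1608]
tool_rot: [-0.0, 0.692, 0.722, -0.0]
ft_force: [0.7, 0.0, 0.3]
grip_width: 1.0
```

>>> play_rows(
  moves=[
    [[-0.0371,0.012,0.0051,0,0,4.25,1],[-0.0361,0.0148,0.0052,0,0,4.25,1],[-0.035,0.0173,0.0052,0,0,4.25,1],[-0.0335,0.0199,0.0051,0,0,4.25,1],[0,0,0,0,0,0,1]],
  ],
)

```text
time_s: 1.77
tcp_pos: [0.4713, -0.2179, 0.139]
tool_rot: [0.0, 0.792, 0.61, -0.0]
ft_force: [1.1, 0.3, -0.7]
grip_width: 0.998
```

Run:
```python
from plan import *
s=get_state();print(s["tcp_pos"],yaw(s)[0],s["time_s"],s["joint_pos"])
plan([.470,-.213,.021],-.2514,5,1)
```

```text
[ 0.47132389 -0.21785185  0.13904748] -0.25829478361119845 1.7667 [-6.58513812e-01  4.01637349e-01  1.64976239e+00 -8.03856160e-04
  1.08992192e+00 -3.99847308e-01]
[[[0.0009, -0.0005, 0.0236, 0, 0, -0.08, 1], [0.0008, -0.0005, 0.0236, 0, 0, -0.08, 1], [0.0009, -0.0005, 0.0236, 0, 0, -0.08, 1], [0.0009, -0.0005, 0.0236, 0, 0, -0.08, 1], [0.0009, -0.0005, 0.0236, 0, 0, -0.08, 1]]]
```

>>> play_rows(
  moves=[
    [[0.0009,-0.0005,0.0236,0,0,0,1],[0.0009,-0.0005,0.0236,0,0,0,1],[0.0009,-0.0005,0.0236,0,0,0,1],[0.0009,-0.0005,0.0236,0,0,0,1],[0.0009,-0.0005,0.0236,0,0,0,1]],
  ],
)

```text
time_s: 2.18
tcp_pos: [0.4689, -0.2073, 0.0213]
tool_rot: [-0.0, 0.79, 0.613, -0.0]
ft_force: [-0.4, -0.0, -0.6]
grip_width: 1.0
```

>>> play_rows(
  moves=[
    [[0,0,0,0,0,0,1],[0,0,0,0,0,0,0],[0,0,0,0,0,0,0],[0,0,0,0,0,0,0],[0,0,0,0,0,0,0]],
  ],
)

```text
time_s: 2.6
tcp_pos: [0.4697, -0.2081, 0.0238]
tool_rot: [0.001, 0.79, 0.613, 0.0]
ft_force: [-0.3, 0.2, 0.2]
grip_width: 0.721
```

>>> play_rows(
  moves=[
    [[0,0,0,0,0,0,0],[0,0,0,0,0,0,0],[0,0,0,0,0,0,0],[0,0,0,0,0,0,0],[0,0,0,0,0,0,0]],
  ],
)

```text
time_s: 3.02
tcp_pos: [0.4692, -0.2077, 0.0226]
tool_rot: [0.0, 0.79, 0.613, 0.0]
ft_force: [0.7, 0.1, 0.9]
grip_width: 0.341
```

>>> play_rows(
  moves=[
    [[-0.005,0,0,0,0,0,0],[0,0,0,0,0,0,0],[0,0,0,0,0,0,0],[0,0,0,0,0,0,0],[0,0,0,0,0,0,0]],
  ],
)

```text
time_s: 3.43
tcp_pos: [0.468, -0.2128, 0.0226]
tool_rot: [0.0, 0.79, 0.613, -0.0]
ft_force: [0.9, -2.9, 0.5]
grip_width: 0.176
```

>>> play_rows(
  moves=[
    [[0,0,0,0,0,0,0],[0,0,0,0,0,0,0],[0,0,0,0,0,0,0],[0,0,-0.01,0,0,0,0],[0,0,-0.03,0,0,0,0]],
  ],
)

```text
time_s: 3.85
tcp_pos: [0.4657, -0.2107, 0.0599]
tool_rot: [-0.004, 0.79, 0.613, -0.001]
ft_force: [-0.3, 0.6, -3.8]
grip_width: 0.178
```

>>> play_rows(
  moves=[
    [[0,0,-0.03,0,0,0,0],[0,0,-0.03,0,0,0,0],[0,0,-0.03,0,0,0,0],[0,0,0,0,0,0,0],[0,0,0,0,0,0,0]],
  ],
)

```text
time_s: 4.27
tcp_pos: [0.468, -0.2123, 0.1534]
tool_rot: [0.001, 0.79, 0.613, 0.0]
ft_force: [0.6, 1.1, -3.4]
grip_width: 0.182
```

Run:
```python
from plan import *
from h import *
from station import grab_frame
import pickle
P=[]
for i in range(3):
    for n in("top","scene"):
        f=grab_frame(n);pickle.dump(f,open(f"{n}1.pkl","wb"))
    s=get_state();P.append([*s["tcp_pos"],yaw(s)[0],*s["ft_force"],s["grip_width"]])
print(np.round(P,4))
ims=[]
for n in("top","scene"):
    f=pickle.load(open(f"{n}1.pkl","rb"))
    u=proj(f,[.4614,-.2366,.12])[0].astype(int);print(n,u)
    ims.append(cv2.resize(f["img"][u[1]-50:u[1]+50,u[0]-50:u[0]+50,::-1],(400,400),interpolation=cv2.INTER_CUBIC))
cv2.imwrite("pics/lift.png",np.hstack(ims))
```

```text
[[ 0.4671 -0.2118  0.1511 -0.2503  0.8406 -1.589  -3.8538  0.1769]
 [ 0.4672 -0.212   0.1509 -0.2504 -0.0173 -0.3062 -3.3624  0.1792]
 [ 0.4674 -0.2122  0.1513 -0.2504 -0.019  -0.0344 -3.5269  0.1802]]
top [322 204]
scene [220 198]
```

View pics/lift.png

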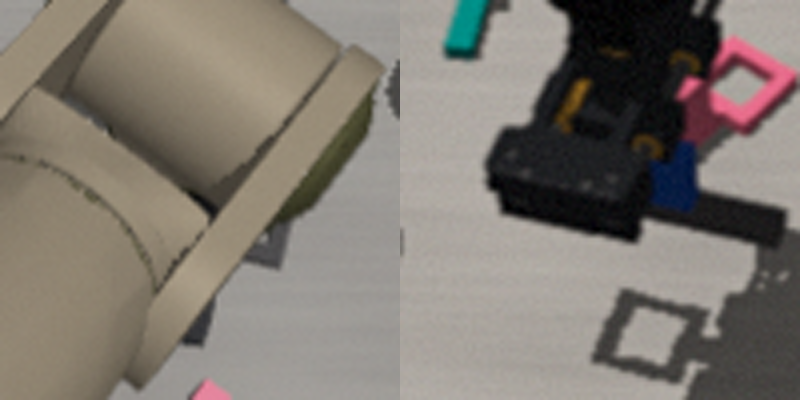

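The picture shows the key held, with the tail's right end at about (788,212)–(780,245) in the right-hand crop. I'll compare that with a level-key prediction and plan the carry.

Run:
```python
from plan import *
from h import *
import pickle
b=pickle.load(open("scene1.pkl","rb"));a=pickle.load(open("top1.pkl","rb"))
t=-.2514;M=np.array([[np.cos(t),-np.sin(t)],[np.sin(t),np.cos(t)]])
tcp=np.array([.4673,-.212,.151]);off=np.array([.4591,-.2571,0])-[.4677,-.2125,.0225]
k=tcp+off
for tilt in(0,-.1,.1):
    P=np.array([(9,118,12),(-9,118,12),(9,118,0),(8,72,52),(26,-26,12),(26,-26,0),(-26,-26,12)])/1000.
    P[:,2]+=tilt*(P[:,1]-.05)
    W=np.c_[P[:,:2]@M.T+k[:2],P[:,2]+k[2]]
    print(tilt,((proj(b,W)-[170,148])*4+[400,0]).round().tolist(), ((proj(a,W)-[272,154])*4).round().tolist())
# target: key at screw (.5187,.009) yaw .21
d=.21-t;c,s=np.cos(d),np.sin(d)
o=np.array([[c,-s],[s,c]])@off[:2]
g=np.array([.5187,.009])+o;print("tcp target",g,"psi",-.25+d)
p,ps=plan([*g,.140],-.25+d,8,0)
```

```text
0 [[772.0, 238.0], [783.0, 211.0], [773.0, 253.0], [682.0, 167.0], [494.0, 201.0], [497.0, 215.0], [532.0, 126.0]] [[33.0, 131.0], [25.0, 163.0], [33.0, 135.0], [120.0, 138.0], [302.0, 167.0], [300.0, 171.0], [280.0, 260.0]]
-0.1 [[773.0, 246.0], [783.0, 219.0], [773.0, 261.0], [682.0, 170.0], [492.0, 191.0], [495.0, 206.0], [530.0, 117.0]] [[33.0, 133.0], [25.0, 165.0], [33.0, 138.0], [120.0, 139.0], [304.0, 164.0], [301.0, 168.0], [282.0, 258.0]]
0.1 [[772.0, 230.0], [783.0, 203.0], [773.0, 244.0], [681.0, 164.0], [496.0, 210.0], [499.0, 224.0], [533.0, 135.0]] [[33.0, 128.0], [25.0, 160.0], [33.0, 133.0], [120.0, 137.0], [301.0, 169.0], [298.0, 174.0], [279.0, 262.0]]
tcp target [ 0.53085532 -0.03476492] psi 0.21140000000000003
[[[0.0235, 0.0022, 0.0014, 0, 0, -3.31, 0], [0.0232, 0.0035, 0.0014, 0, 0, -3.31, 0], [0.0231, 0.0049, 0.0014, 0, 0, -3.3, 0], [0.0227, 0.0062, 0.0015, 0, 0, -3.31, 0], [0.0223, 0.0075, 0.0014, 0, 0, -3.31, 0]]]
[[[0.0219, 0.0087, 0.0014, 0, 0, -3.31, 0], [0.0213, 0.0101, 0.0014, 0, 0, -3.3, 0], [0.0207, 0.0112, 0.0014, 0, 0, -3.31, 0]]]
```

Run:
```python
from plan import *
plan([.5065,.0528,.150],.21,9,0)
```

```text
[[[0.0296, -0.0031, 0.0001, 0, 0, -2.93, 0], [0.0297, -0.0016, 0.0002, 0, 0, -2.93, 0], [0.0298, -0.0, 0.0001, 0, 0, -2.93, 0], [0.0297, 0.0014, 0.0002, 0, 0, -2.93, 0], [0.0296, 0.003, 0.0001, 0, 0, -2.94, 0]]]
[[[0.0294, 0.0045, 0.0002, 0, 0, -2.93, 0], [0.0292, 0.006, 0.0001, 0, 0, -2.93, 0], [0.0288, 0.0075, 0.0002, 0, 0, -2.93, 0], [0.0284, 0.0089, 0.0001, 0, 0, -2.93, 0]]]
```

>>> play_rows(
  moves=[
    [[0.0296,-0.0031,0,0,0,-2.93,0],[0.0297,-0.0016,0,0,0,-2.93,0],[0.0298,0,0,0,0,-2.93,0],[0.0297,0.0014,0,0,0,-2.93,0],[0.0296,0.003,0,0,0,-2.93,0]],
  ],
)

```text
time_s: 4.98
tcp_pos: [0.4893, -0.0639, 0.1519]
tool_rot: [-0.001, 0.704, 0.71, -0.0]
ft_force: [1.2, -0.1, -3.5]
grip_width: 0.18
```

>>> play_rows(
  moves=[
    [[0.0294,0.0045,0,0,0,-2.93,0],[0.0292,0.006,0,0,0,-2.93,0],[0.0288,0.0075,0,0,0,-2.93,0],[0.0284,0.0089,0,0,0,-2.93,0],[0,0,0,0,0,0,0]],
  ],
)

```text
time_s: 5.4
tcp_pos: [0.5067, 0.0566, 0.1519]
tool_rot: [-0.001, 0.627, 0.779, 0.0]
ft_force: [0.3, -0.0, -3.6]
grip_width: 0.182
```

>>> play_rows(
  moves=[
    [[0,0,0,0,0,0,0],[0,0,0,0,0,0,0],[0,0,0,0,0,0,0]],
  ],
)

```text
time_s: 5.65
tcp_pos: [0.5068, 0.0516, 0.1522]
tool_rot: [-0.0, 0.63, 0.777, -0.0]
ft_force: [-0.4, -0.1, -3.6]
grip_width: 0.18
```

```bash
cat > look.py <<'E'
import sys,pickle
from plan import *
from h import *
from station import grab_frame
tag=sys.argv[1];q=eval(sys.argv[2]);r=int(sys.argv[3]);ims=[];P=[]
for n in("top","scene"):
    f=grab_frame(n);pickle.dump(f,open(f"{n}{tag}.pkl","wb"));u=proj(f,q)[0].astype(int);print(n,u-r)
    s=get_state();P.append([*s["tcp_pos"],yaw(s)[0],*s["ft_force"],s["grip_width"],s["time_s"]])
    ims.append(cv2.resize(f["img"][u[1]-r:u[1]+r,u[0]-r:u[0]+r,::-1],(400,400),interpolation=cv2.INTER_CUBIC))
cv2.imwrite(f"pics/{tag}.png",np.hstack(ims));print(np.round(P,4))
E
python3 look.py 2 "[.5187,.009,.1]" 40
python3 -c "
from plan import *
plan([.5065,.0528,.118],.21,3,0)"
```

```text
top [171 140]
scene [298 190]
[[ 0.5068  0.0515  0.1523  0.2082  0.5851  0.5353 -2.5514  0.179   5.7   ]
 [ 0.5069  0.0516  0.1524  0.2082 -0.3651  0.2836 -3.4566  0.1798  5.75  ]]
[[[0.0004, -0.0, 0.0115, 0, 0, -0.03, 0], [0.0005, -0.0001, 0.0114, 0, 0, -0.04, 0], [0.0004, -0.0, 0.0115, 0, 0, -0.03, 0]]]
```

View pics/2.png

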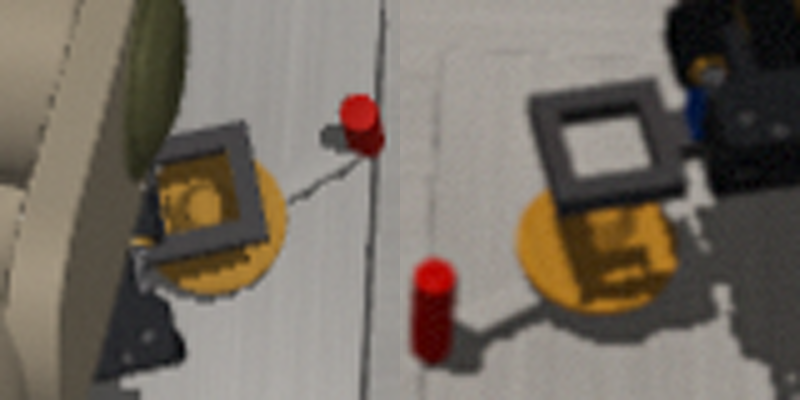

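Run:
```python
from h import *
import pickle
a=pickle.load(open("top2.pkl","rb"));b=pickle.load(open("scene2.pkl","rb"))
A=lambda p:(np.array(p,float)+.5)/5-.5+[171,140]
B=lambda p:(np.array(p,float)-[400,0]+.5)/5-.5+[298,190]
h=.0265;P=np.array([(h,-h,0),(-h,-h,0),(-h,h,0),(h,h,0)])
ua=A([(243,122),(270,238)]);ub=B([(562,201),(530,97),(655,80),(685,182)])
def W(p):
    c,s=np.cos(p[2]),np.sin(p[2]);return np.c_[p[0]+c*P[:,0]-s*P[:,1],p[1]+s*P[:,0]+c*P[:,1],p[3]+0*P[:,0]]
for w in((1,1),(0,1)):
  r=least_squares(lambda p:np.r_[w[0]*(proj(a,W(p))[:2]-ua).ravel(),w[1]*(proj(b,W(p))-ub).ravel()],[.5187,.009,.21,.143]);print(r.x.round(4),r.fun.round(2))
# fixed z
for z in(.141,.143,.145):
  r=least_squares(lambda p:(proj(b,W([*p,z]))-ub).ravel(),[.5187,.009,.21]);q=least_squares(lambda p:(proj(a,W([*p,z]))[:2]-ua).ravel(),[.5187,.009,.21]);print(z,r.x.round(4),q.x.round(4))
```

```text
[0.5157 0.0078 0.2185 0.1396] [-0.05 -0.05 -0.64  0.15 -0.82  0.43 -0.61 -0.04 -0.07 -0.48  0.87  0.16]
[0.4909 0.0116 0.212  0.1059] [-0.    0.   -0.    0.   -0.38 -0.13  0.21  0.2  -0.17  0.03  0.34 -0.1 ]
0.141 [0.5166 0.008  0.212 ] [0.5148 0.0068 0.2436]
0.143 [0.5181 0.0078 0.212 ] [0.5144 0.0066 0.2437]
0.145 [0.5195 0.0076 0.212 ] [0.5139 0.0064 0.2437]
```

>>> play_rows(
  moves=[
    [[0.0012,0.0028,0.01,0,0,0,0],[0,0,0.01,0,0,0,0],[0,0,0.01,0,0,0,0],[0,0,0.004,0,0,0,0],[0,0,0.003,0,0,0,0]],
  ],
)

```text
time_s: 6.17
tcp_pos: [0.5089, 0.0542, 0.1142]
tool_rot: [-0.001, 0.629, 0.777, -0.001]
ft_force: [-0.4, 0.2, -3.5]
grip_width: 0.178
```

>>> play_rows(
  moves=[
    [[0,0,0.003,0,0,0,0],[0,0,0.002,0,0,0,0],[0,0,0.001,0,0,0,0],[0,0,0,0,0,0,0]],
  ],
)

```text
time_s: 6.5
tcp_pos: [0.5095, 0.0541, 0.1096]
tool_rot: [0.0, 0.629, 0.777, -0.0]
ft_force: [0.8, -0.8, -3.4]
grip_width: 0.178
```

>>> play_rows(
  moves=[
    [[0,0,0.0015,0,0,0,0],[0,0,0.0015,0,0,0,0],[0,0,0,0,0,0,0]],
  ],
)

```text
time_s: 6.75
tcp_pos: [0.5095, 0.054, 0.1065]
tool_rot: [0.0, 0.629, 0.777, 0.0]
ft_force: [0.8, -1.9, -2.1]
grip_width: 0.186
```

>>> play_rows(
  moves=[
    [[0,0,0.0015,0,0,0,0],[0,0,0.0015,0,0,0,0],[0,0,0,0,0,0,0]],
  ],
)

```text
time_s: 7.0
tcp_pos: [0.5095, 0.0541, 0.1034]
tool_rot: [0.0, 0.629, 0.777, -0.0]
ft_force: [0.7, -1.8, -3.3]
grip_width: 0.18
```

>>> play_rows(
  moves=[
    [[-0.0007,0,0.0015,0,0,0,0],[0,0,0.002,0,0,0,0],[0,0,0,0,0,0,0]],
  ],
)

```text
time_s: 7.25
tcp_pos: [0.5091, 0.0537, 0.0995]
tool_rot: [-0.001, 0.629, 0.777, -0.0]
ft_force: [0.0, -0.4, -3.8]
grip_width: 0.176
```

>>> play_rows(
  moves=[
    [[0,0,0.002,0,0,0,0],[0,0,0.0015,0,0,0,0],[0,0,0,0,0,0,0]],
  ],
)

```text
time_s: 7.5
tcp_pos: [0.5093, 0.0536, 0.0961]
tool_rot: [-0.0, 0.629, 0.777, -0.0]
ft_force: [0.4, 0.6, -3.5]
grip_width: 0.178
```

>>> play_rows(
  moves=[
    [[0,0,0.0015,0,0,0,0],[0,0,0,0,0,0,0]],
  ],
)

```text
time_s: 7.67
tcp_pos: [0.5094, 0.0536, 0.0948]
tool_rot: [-0.0, 0.629, 0.777, -0.0]
ft_force: [0.1, -0.2, -3.9]
grip_width: 0.18
```

>>> play_rows(
  moves=[
    [[0,0,0.001,0,0,0,0],[0,0,0,0,0,0,0]],
  ],
)

```text
time_s: 7.83
tcp_pos: [0.5096, 0.0535, 0.094]
tool_rot: [0.0, 0.629, 0.777, 0.0]
ft_force: [-0.5, 0.3, -3.3]
grip_width: 0.178
```

>>> play_rows(
  moves=[
    [[0,0,0.001,0,0,0,0],[0,0,0,0,0,0,0]],
  ],
)

```text
time_s: 8.0
tcp_pos: [0.5097, 0.0536, 0.0936]
tool_rot: [0.0, 0.629, 0.777, 0.0]
ft_force: [-2.5, 1.3, 2.3]
grip_width: 0.179
```

>>> play_rows(
  moves=[
    [[0,0,0,0,0,0,0.5],[0,0,0,0,0,0,0.5],[0,0,0,0,0,0,0.5],[0,0,0,0,0,0,0.5],[0,0,0,0,0,0,0.5]],
  ],
)

```text
time_s: 8.42
tcp_pos: [0.5096, 0.0535, 0.093]
tool_rot: [0.0, 0.629, 0.777, 0.0]
ft_force: [0.4, 0.4, -0.5]
grip_width: 0.495
```

>>> play_rows(
  moves=[
    [[0,0,-0.01,0,0,0,0.5],[0,0,-0.02,0,0,0,0.5],[0,0,-0.03,0,0,0,0.5],[0,0,-0.03,0,0,0,0.5],[0,0,-0.02,0,0,0,0.5]],
  ],
)

```text
time_s: 8.83
tcp_pos: [0.51, 0.0535, 0.2065]
tool_rot: [0.001, 0.629, 0.777, 0.001]
ft_force: [-0.4, -0.9, 0.1]
grip_width: 0.501
```

>>> play_rows(
  moves=[
    [[-0.04,0,0,0,0,0,0],[-0.04,0,0,0,0,0,0],[-0.04,0,0,0,0,0,0],[-0.04,0,0,0,0,0,0],[0,0,0,0,0,0,0]],
  ],
)

```text
time_s: 9.25
tcp_pos: [0.5435, -0.1088, 0.2035]
tool_rot: [0.001, 0.631, 0.776, -0.0]
ft_force: [-0.5, -0.3, -0.5]
grip_width: 0.148
```

```bash
python3 look.py 3 "[.5187,.02,.08]" 45
```

```text
top [162 137]
scene [297 190]
[[ 0.543  -0.1059  0.2034  0.2057 -0.0631  0.8305  0.0438  0.1033  9.3   ]
 [ 0.5428 -0.104   0.2034  0.2076  0.4821  0.252  -0.7822  0.0545  9.35  ]]
```

View pics/3.png

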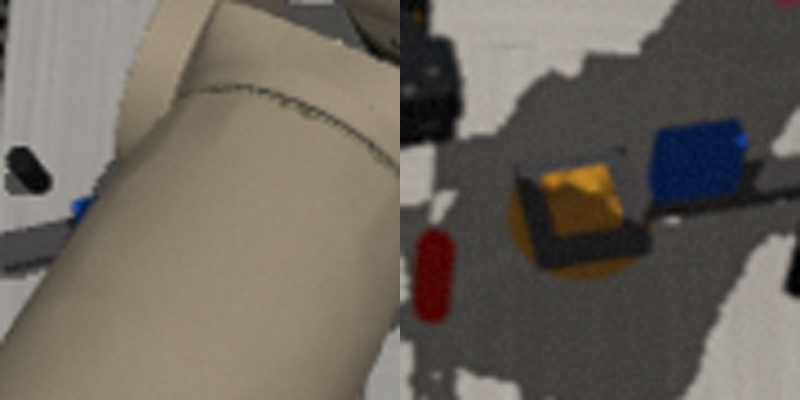

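Scene crop: the brass head protrudes through the seated socket at (585,195), and the arm runs to the press side. In the top crop the tail (20,250) is on the near side of the post (28,170), and the handle hasn't moved. Next is positioning behind the handle.

Run:
```python
from plan import *
H=np.array([.5594,-.0597]);ax=np.array([.5187,.009]);e=(H-ax)/np.linalg.norm(H-ax);et=np.array([e[1],-e[0]])
psi=np.arctan2(-e[1],-e[0]);g=H-.030*et;print(g,np.degrees(psi))
p,s=plan([*g,.19],psi,16,0);print(p,s)
```

```text
[ 0.58521058 -0.04440902] 120.64380919891397
[[[0.0031, 0.0034, 0.0008, 0, 0, -6.8, 0], [0.0027, 0.0037, 0.0009, 0, 0, -6.79, 0], [0.0022, 0.004, 0.0008, 0, 0, -6.8, 0], [0.0017, 0.0042, 0.0008, 0, 0, -6.8, 0], [0.0013, 0.0044, 0.0009, 0, 0, -6.79, 0]]]
[[[0.0006, 0.0045, 0.0008, 0, 0, -6.8, 0], [0.0002, 0.0046, 0.0009, 0, 0, -6.8, 0], [-0.0004, 0.0045, 0.0008, 0, 0, -6.79, 0], [-0.0009, 0.0045, 0.0008, 0, 0, -6.8, 0], [-0.0015, 0.0043, 0.0009, 0, 0, -6.8, 0]]]
[[[-0.0019, 0.0042, 0.0008, 0, 0, -6.79, 0], [-0.0025, 0.0038, 0.0008, 0, 0, -6.8, 0], [-0.0028, 0.0036, 0.0009, 0, 0, -6.8, 0], [-0.0033, 0.0032, 0.0008, 0, 0, -6.79, 0], [-0.0036, 0.0028, 0.0008, 0, 0, -6.8, 0]]]
[[[-0.004, 0.0023, 0.0009, 0, 0, -6.8, 0]]]
[ 0.58524257 -0.04438137  0.1899777 ] 2.1056727941341853
```

>>> play_rows(
  moves=[
    [[0.0031,0.0034,0.0008,0,0,-6.8,0],[0.0027,0.0037,0.0009,0,0,-6.8,0],[0.0022,0.004,0.0008,0,0,-6.8,0],[0.0017,0.0042,0.0008,0,0,-6.8,0],[0.0013,0.0044,0.0009,0,0,-6.8,0]],
  ],
)

```text
time_s: 9.77
tcp_pos: [0.556, -0.0825, 0.1994]
tool_rot: [0.0, 0.371, 0.929, 0.0]
ft_force: [0.0, 0.8, 0.4]
grip_width: 0.007
```

>>> play_rows(
  moves=[
    [[0.0006,0.0045,0.0008,0,0,-6.8,0],[0.0002,0.0046,0.0009,0,0,-6.8,0],[-0.0004,0.0045,0.0008,0,0,-6.8,0],[-0.0009,0.0045,0.0008,0,0,-6.8,0],[-0.0015,0.0043,0.0009,0,0,-6.8,0]],
  ],
)

```text
time_s: 10.18
tcp_pos: [0.5692, -0.0639, 0.1952]
tool_rot: [0.0, 0.083, 0.997, 0.0]
ft_force: [-0.0, -0.2, 1.4]
grip_width: 0.005
```

>>> play_rows(
  moves=[
    [[-0.0019,0.0042,0.0008,0,0,-6.8,0],[-0.0025,0.0038,0.0008,0,0,-6.8,0],[-0.0028,0.0036,0.0009,0,0,-6.8,0],[-0.0033,0.0032,0.0008,0,0,-6.8,0],[-0.0036,0.0028,0.0008,0,0,-6.8,0]],
  ],
)

```text
time_s: 10.6
tcp_pos: [0.5823, -0.0452, 0.1911]
tool_rot: [0.0, -0.212, 0.977, 0.0]
ft_force: [0.0, -0.1, -0.4]
grip_width: 0.004
```

>>> play_rows(
  moves=[
    [[-0.004,0.0023,0.0009,0,0,-6.8,0],[0,0,0,0,0,0,0],[0,0,0,0,0,0,0]],
  ],
)

```text
time_s: 10.85
tcp_pos: [0.5849, -0.0421, 0.19]
tool_rot: [0.0, -0.265, 0.964, 0.0]
ft_force: [-0.2, -0.4, 0.3]
grip_width: 0.006
```

Run:
```python
from plan import *
s=get_state();print(s["tcp_pos"],np.degrees(yaw(s)[0]),s["joint_pos"],s["grip_width"])
plan([.5852,-.0444,.075],np.radians(120.64),5,0)
```

```text
[ 0.58493498 -0.04208597  0.19001328] 120.71897401443717 [-2.71497985e-01  4.86426145e-01  1.37536247e+00  8.62630947e-05
  1.27971035e+00 -2.37846631e+00] 0.00618472954250657
[[[0.0002, -0.0004, 0.023, 0, 0, 0.02, 0], [0.0002, -0.0004, 0.023, 0, 0, 0.01, 0], [0.0002, -0.0005, 0.023, 0, 0, 0.02, 0], [0.0002, -0.0004, 0.023, 0, 0, 0.01, 0], [0.0002, -0.0004, 0.023, 0, 0, 0.02, 0]]]
```

>>> play_rows(
  moves=[
    [[0.0002,-0.0004,0.023,0,0,0,0],[0.0002,-0.0004,0.023,0,0,0,0],[0.0002,-0.0004,0.023,0,0,0,0],[0.0002,-0.0004,0.023,0,0,0,0],[0.0002,-0.0004,0.023,0,0,0,0]],
  ],
)

```text
time_s: 11.27
tcp_pos: [0.5851, -0.0451, 0.074]
tool_rot: [0.0, -0.264, 0.965, -0.0]
ft_force: [-0.1, 0.4, -0.2]
grip_width: 0.004
```

>>> play_rows(
  moves=[
    [[0.005,0,0,0,0,0,0],[0.005,0,0,0,0,0,0],[0.003,0,0,0,0,0,0],[0.002,0,0,0,0,0,0]],
  ],
)

```text
time_s: 11.6
tcp_pos: [0.5728, -0.0535, 0.0764]
tool_rot: [0.001, -0.265, 0.964, -0.001]
ft_force: [2.1, 0.8, -1.3]
grip_width: 0.008
```

```bash
cat > mon.py <<'E'
from plan import *
s=get_state();p=s["tcp_pos"];ps,m=yaw(s);ax=np.array([.5187,.009]);tx,ty=m[:2,0],m[:2,1]
v=p[:2]-ax
print("t",round(s["time_s"],2),"psi",np.degrees(ps).round(1),"along tool x,y from axis(mm)",(v@tx*1e3).round(1),(v@ty*1e3).round(1),"z",p[2].round(4),"Ft",-(s["ft_force"][:2]@tx).round(2),"Fr",(s["ft_force"][:2]@ty).round(2),s["ft_force"].round(1))
E
python3 mon.py
```

```text
t 11.6 psi 120.8 along tool x,y from axis(mm) -14.5 -81.4 z 0.0764 Ft 2.19 Fr -0.35 [ 2.1  0.8 -1.3]
```

>>> play_rows(
  moves=[
    [[0.0056,-0.0008,0,0,0,4,0],[0.0056,-0.0008,0,0,0,4,0],[0.0056,-0.0008,0,0,0,4,0],[0.0056,-0.0008,0,0,0,4,0],[0.0056,-0.0008,0,0,0,4,0]],
  ],
)

```text
time_s: 12.02
tcp_pos: [0.5489, -0.0681, 0.0762]
tool_rot: [0.002, -0.092, 0.996, -0.001]
ft_force: [3.1, 0.1, -1.2]
grip_width: 0.006
```

```bash
python3 mon.py
```

```text
t 12.02 psi 100.6 along tool x,y from axis(mm) -15.6 -81.3 z 0.0762 Ft 3.07 Fr -0.47 [ 3.1  0.1 -1.2]
```

>>> play_rows(
  moves=[
    [[0.0056,-0.0008,0,0,0,4,0],[0.0056,-0.0008,0,0,0,4,0],[0.0056,-0.0008,0,0,0,4,0],[0.0056,-0.0008,0,0,0,4,0]],
  ],
)

```text
time_s: 12.35
tcp_pos: [0.5272, -0.0734, 0.0763]
tool_rot: [0.002, 0.047, 0.999, -0.001]
ft_force: [3.4, -0.8, -0.4]
grip_width: 0.006
```

```bash
python3 mon.py
```

```text
t 12.35 psi 84.6 along tool x,y from axis(mm) -16.2 -81.2 z 0.0763 Ft 3.5 Fr -0.48 [ 3.4 -0.8 -0.4]
```

>>> play_rows(
  moves=[
    [[0.0028,-0.0004,0,0,0,2,0],[0.0028,-0.0004,0,0,0,2,0],[0.0028,-0.0004,0,0,0,2,0],[0.0028,-0.0004,0,0,0,2,0]],
  ],
)

```text
time_s: 12.68
tcp_pos: [0.516, -0.0737, 0.0764]
tool_rot: [0.002, 0.116, 0.993, -0.001]
ft_force: [1.7, -2.9, -0.3]
grip_width: 0.005
```

```bash
python3 mon.py
```

```text
t 12.68 psi 76.7 along tool x,y from axis(mm) -16.5 -81.1 z 0.0764 Ft 2.33 Fr -2.38 [ 1.7 -2.9 -0.3]
```

>>> play_rows(
  moves=[
    [[0.0028,-0.0004,0,0,0,2,0],[0.0028,-0.0004,0,0,0,2,0],[0.0028,-0.0004,0,0,0,2,0]],
  ],
)

```text
time_s: 12.93
tcp_pos: [0.5076, -0.0727, 0.0764]
tool_rot: [0.002, 0.168, 0.986, -0.001]
ft_force: [2.5, -3.9, 0.5]
grip_width: 0.004
```

```bash
python3 mon.py
```

```text
t 12.93 psi 70.7 along tool x,y from axis(mm) -16.5 -80.8 z 0.0764 Ft 3.62 Fr -2.81 [ 2.5 -3.9  0.5]
```

>>> play_rows(
  moves=[
    [[0.0028,-0.0008,0,0,0,2,0],[0.0028,-0.0006,0,0,0,2,0],[0.0028,-0.0005,0,0,0,2,0]],
  ],
)

```text
time_s: 13.18
tcp_pos: [0.499, -0.0712, 0.0763]
tool_rot: [0.002, 0.219, 0.976, -0.001]
ft_force: [1.6, -2.4, -0.3]
grip_width: 0.009
```

```bash
python3 mon.py
```

```text
t 13.18 psi 64.7 along tool x,y from axis(mm) -16.5 -80.9 z 0.0763 Ft 2.44 Fr -1.48 [ 1.6 -2.4 -0.3]
```

Swung 56° and the nut isn't seated yet. Continuing.

>>> play_rows(
  moves=[
    [[0.0028,-0.0005,0,0,0,2,0],[0.0028,-0.0005,0,0,0,2,0],[0.0028,-0.0005,0,0,0,2,0]],
  ],
)

```text
time_s: 13.43
tcp_pos: [0.491, -0.0689, 0.0764]
tool_rot: [0.002, 0.27, 0.963, -0.001]
ft_force: [3.4, -3.5, -0.9]
grip_width: 0.007
```

```bash
python3 mon.py
```

```text
t 13.43 psi 58.7 along tool x,y from axis(mm) -16.8 -80.9 z 0.0764 Ft 4.7 Fr -1.19 [ 3.4 -3.5 -0.9]
```

>>> play_rows(
  moves=[
    [[0.0028,-0.0005,0,0,0,2,0],[0,0,0,0,0,0,0]],
  ],
)

```text
time_s: 13.6
tcp_pos: [0.4884, -0.0679, 0.0765]
tool_rot: [0.003, 0.287, 0.958, -0.001]
ft_force: [3.1, -3.6, -1.5]
grip_width: 0.005
```

```bash
python3 mon.py
```

```text
t 13.6 psi 56.7 along tool x,y from axis(mm) -16.9 -80.9 z 0.0765 Ft 4.53 Fr -1.29 [ 3.1 -3.6 -1.5]
```

>>> play_rows(
  moves=[
    [[0.0028,-0.0005,0,0,0,2,0],[0,0,0,0,0,0,0]],
  ],
)

```text
time_s: 13.77
tcp_pos: [0.4862, -0.067, 0.0765]
tool_rot: [0.003, 0.303, 0.953, -0.001]
ft_force: [4.3, -4.1, -0.4]
grip_width: 0.005
```

```bash
python3 mon.py
```

```text
t 13.77 psi 54.7 along tool x,y from axis(mm) -17.4 -80.8 z 0.0765 Ft 5.86 Fr -0.86 [ 4.3 -4.1 -0.4]
```

>>> play_rows(
  moves=[
    [[0.0028,-0.0005,0,0,0,2,0],[0.0028,-0.0005,0,0,0,2,0],[0,0,0,0,0,0,0]],
  ],
)

```text
time_s: 14.02
tcp_pos: [0.4816, -0.0649, 0.0768]
tool_rot: [0.004, 0.336, 0.942, -0.001]
ft_force: [7.4, -7.2, -0.9]
grip_width: 0.008
```

```bash
python3 mon.py
```

```text
t 14.02 psi 50.7 along tool x,y from axis(mm) -18.1 -80.7 z 0.0768 Ft 10.3 Fr -0.87 [ 7.4 -7.2 -0.9]
```

>>> play_rows(
  moves=[
    [[0.0018,-0.0003,0,0,0,1.2,0],[0,0,0,0,0,0,0],[0,0,0,0,0,0,0]],
  ],
)

```text
time_s: 14.27
tcp_pos: [0.4804, -0.0643, 0.0768]
tool_rot: [0.004, 0.345, 0.938, -0.001]
ft_force: [6.6, -8.0, -0.5]
grip_width: 0.005
```

```bash
python3 mon.py
```

```text
t 14.27 psi 49.6 along tool x,y from axis(mm) -18.4 -80.6 z 0.0768 Ft 10.21 Fr -1.82 [ 6.6 -8.  -0.5]
```

>>> play_rows(
  moves=[
    [[0,0,0,0,0,0,0],[0,0,0,0,0,0,0]],
  ],
)

```text
time_s: 14.43
tcp_pos: [0.4804, -0.0643, 0.0768]
tool_rot: [0.004, 0.345, 0.938, -0.001]
ft_force: [6.4, -7.5, -0.7]
grip_width: 0.007
```

```bash
python3 mon.py
```

```text
t 14.43 psi 49.6 along tool x,y from axis(mm) -18.4 -80.6 z 0.0768 Ft 9.73 Fr -1.55 [ 6.4 -7.5 -0.7]
```

>>> play_rows(
  moves=[
    [[0.0025,-0.0004,0,0,0,1.5,0],[0,0,0,0,0,0,0],[0,0,0,0,0,0,0],[0,0,0,0,0,0,0]],
  ],
)

```text
time_s: 14.77
tcp_pos: [0.4785, -0.0632, 0.0769]
tool_rot: [0.005, 0.358, 0.934, -0.001]
ft_force: [7.0, -8.8, -1.0]
grip_width: 0.003
```

```bash
python3 mon.py
```

```text
t 14.77 psi 48.1 along tool x,y from axis(mm) -18.3 -80.6 z 0.0769 Ft 11.09 Fr -1.82 [ 7.  -8.8 -1. ]
```

>>> play_rows(
  moves=[
    [[-0.004,0,0,0,0,0,0],[-0.005,0,0,0,0,0,0],[-0.006,0,0,0,0,0,0],[-0.008,0,0,0,0,0,0],[-0.01,0,0,0,0,0,0]],
  ],
)

```text
time_s: 15.18
tcp_pos: [0.5006, -0.0834, 0.0753]
tool_rot: [0.0, 0.357, 0.934, -0.0]
ft_force: [0.7, 0.8, -0.4]
grip_width: 0.007
```

```bash
python3 mon.py
```

```text
t 15.18 psi 48.1 along tool x,y from axis(mm) -48.2 -80.9 z 0.0753 Ft -0.05 Fr 1.04 [ 0.7  0.8 -0.4]
```

>>> play_rows(
  moves=[
    [[0,0,-0.02,0,0,0,0],[0,0,-0.04,0,0,0,0],[0,0,-0.04,0,0,0,0],[0,0,-0.04,0,0,0,0],[-0.02,-0.03,-0.01,0,0,0,0]],
  ],
)

```text
time_s: 15.6
tcp_pos: [0.4972, -0.1163, 0.2314]
tool_rot: [0.005, 0.355, 0.935, 0.0]
ft_force: [1.2, -0.7, 0.5]
grip_width: 0.006
```

>>> play_rows(
  moves=[
    [[-0.0115,-0.0275,0,0,0,0,0],[-0.0115,-0.0275,0,0,0,0,0],[-0.0115,-0.0275,0,0,0,0,0],[-0.0115,-0.0275,0,0,0,0,0],[-0.0115,-0.0275,0,0,0,0,0]],
  ],
)

```text
time_s: 16.02
tcp_pos: [0.4454, -0.261, 0.2252]
tool_rot: [-0.0, 0.357, 0.934, -0.0]
ft_force: [0.2, -0.7, -0.6]
grip_width: 0.006
```

>>> play_rows(
  moves=[
    [[0,0,0,0,0,0,0],[0,0,0,0,0,0,0],[0,0,0,0,0,0,0]],
  ],
)

```text
time_s: 16.27
tcp_pos: [0.4464, -0.259, 0.2248]
tool_rot: [-0.0, 0.357, 0.934, 0.0]
ft_force: [-0.2, 0.1, -0.8]
grip_width: 0.006
```

```bash
python3 look.py 4 "[.5187,.03,.08]" 50
```

```text
top [153 132]
scene [297 185]
[[ 4.46500e-01 -2.58700e-01  2.24800e-01  8.40700e-01 -2.04400e-01
  -4.05900e-01  4.47600e-01  6.90000e-03  1.63167e+01]
 [ 4.46600e-01 -2.58500e-01  2.24800e-01  8.41300e-01  6.81800e-01
   4.92600e-01  2.98900e-01  3.20000e-03  1.63667e+01]]
```

View pics/4.png

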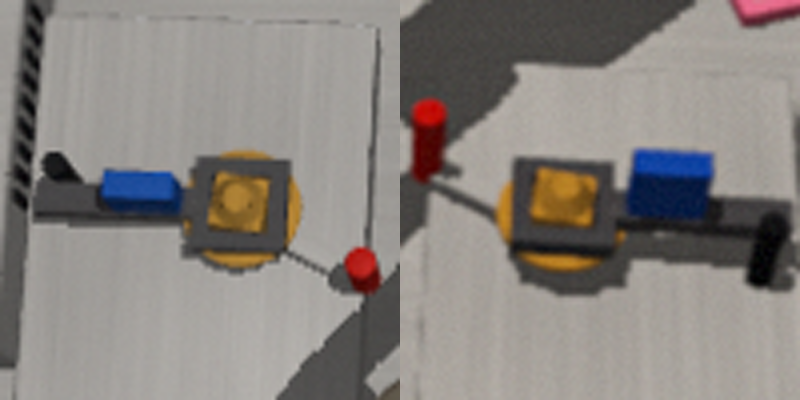

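```bash
python3 -c "
from h import *;import pickle
f=pickle.load(open('top4.pkl','rb'))
H=unproj(f,[[153+362/4-.4,132+262/4-.4]],.106)[0]-[.5187,.009,0];c,s=np.cos(-.041),np.sin(-.041);print('handle press x,y',c*H[0]+s*H[1],-s*H[0]+c*H[1])
from station import *
print(job_done())"
```

```text
handle press x,y -0.034924037503618104 -0.07346243254982378
the job is handed in; nothing more can be done
None
```

I fitted the dark steel key (blue grip) on the screw's square head, tightened the jam nut, and handed the job in at about 16.4 s of the 72 s. No verdict was reported.

- **Key:** It went down over the head with side forces under about 2 N and seated at the expected height. After I let go, the pictures showed the brass head through the socket and the tail on the near side of the post.
- **Nut:** I pushed the red handle clockwise with closed fingers. Force stayed at 2–5 N until the nut seated, then rose to 11.1 N across the lever, where I held it for about 0.25 s. The highest force I read was 11.1 N.
- **Release:** I backed straight off until the force read zero, then lifted clear without pushing the lever back.

**Last checks:** The final picture shows the key level and home, with its tail against the post. The handle measured x ≈ -35 mm in the press's frame (limit -3 mm), 81 mm from the screw's axis against the stated 80 mm. The arm was clear of everything.

I did not measure the screw's final angle or the tail's force on the post, and I judged the key's final fit by eye. I did not re-check the bystanders in a last picture, but my path kept away from them.

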